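# Slide the loaded tin tray into the dust keep

### The job

Stand all the sample tins upright in the steel tray where it is, then push the loaded tray along the bench, through the gap between the balance and the vial rack, into the dust keep until it is fully home against the back wall, and gently lower the keep's lid until it is closed. The tray must stay flat on the bench all the way, neither the tray nor the robot may touch the balance or the vial rack, and the wash bottle, crucible and brush are to be left alone.

Things in the scene. Friction and masses are not known exactly. Their poses are not given: they have to be found in the camera images.
- tray: open rectangular steel tray lying loose on the bench, 155 (its x) x 130 (its y) x 22 mm high outside, walls 4 mm and floor 3 mm thick, about 0.7 kg. It starts on the robot's left (y about 0.2), its x axis within about 0.2 rad of world x. Origin: centre of its underside; z up. Up to four tins fit, e.g. two by two
- tin0: closed round aluminium sample tin, 48 mm diameter, 38 mm high, about 90 g, standing loose on the bench either to the left of the tray or to the right of the gap, between the balance and the dust keep; two to four of the alike tins tin0..tin3 are present. Origin: centre of its underside; z up along its axis
- tin1: closed round aluminium sample tin, 48 mm diameter, 38 mm high, about 90 g, standing loose on the bench either to the left of the tray or to the right of the gap, between the balance and the dust keep; two to four of the alike tins tin0..tin3 are present. Origin: centre of its underside; z up along its axis
- tin2: closed round aluminium sample tin, 48 mm diameter, 38 mm high, about 90 g, standing loose on the bench either to the left of the tray or to the right of the gap, between the balance and the dust keep; two to four of the alike tins tin0..tin3 are present. Origin: centre of its underside; z up along its axis
- tin3: closed round aluminium sample tin, 48 mm diameter, 38 mm high, about 90 g, standing loose on the bench either to the left of the tray or to the right of the gap, between the balance and the dust keep; two to four of the alike tins tin0..tin3 are present. Origin: centre of its underside; z up along its axis
- balance: fixed low electronic balance, black, 200 (its x) x 120 (its y) mm, body top 56 mm and steel pan top 66 mm above the bench, beyond the gap (larger x). Origin: centre of its underside; its -x end borders the gap, which is about 205 to 225 mm wide between balance and vial rack; the tray passes the gap from +y to -y
- rack: fixed grey vial rack with dark-capped amber vials, 160 (its x) x 90 (its y) mm, 62 mm high over the caps, on the robot's side of the gap. Origin: on the bench at the middle of its +x end, which borders the gap; the rack lies on the -x side of it
- keep: fixed grey dust keep on the robot's right: three walls 55 mm high, 8 mm thick, no floor, open front. Origin: on the bench in its middle; z up; +x points inward from the open front to the back wall (about world -y). Side walls: inner faces at its y = -92.5 and 92.5 mm, from x = -80 mm (the mouth) to the back wall, inner face at x = 75 mm
- keep_home (a point): on the bench in the keep, axes as the keep's, 10 mm inward of the keep's origin: where the tray's centre is when the tray touches the back wall, fully home. The tray goes in with a 155 mm side across the mouth (either way round)
- lid (a joint): angle of the keep's lid, rad: 0 closed (level on the walls), grows as it opens, up to 1.8; starts at 1.2 to 1.5. An aluminium plate 168 mm long from hinge to free edge, 201 mm wide, 6 mm thick, 0.25 kg, its lower face in the plane of the hinge axis. The hinge is stiff (0.32 N m): the lid stays where it is left; about 4 N at the free edge moves it
- lid_hinge (a point): middle of the lid's hinge axis, 55 mm above the bench on the top outer edge of the back wall (keep x = +83 mm); axes as the keep's, the hinge axis is its y. From it the lid extends towards keep -x when closed and swings upwards
- lid_tab (a point): centre of the black tab in the middle of the lid's free edge, 22 mm long x 60 mm wide x 8 mm thick, in the plane of the lid, 178 mm from the hinge
- washbottle: white wash bottle, 64 mm diameter, 150 mm high, standing on the far right of the bench; leave alone. Origin: centre of its underside
- crucible: small white porcelain cup, 48 mm diameter, 42 mm high, standing on the far left of the bench; leave alone. Origin: centre of its underside
- brush: brush lying on the far left of the bench; leave alone. Origin: on its underside

How it is judged:
By the outcome, as a careful person would: the job done as asked, in the order asked, and still so for the second after the job is handed in, with the robot touching nothing.
Of tin0, tin1, tin2, tin3 only 2 to 4 are there at a start; the rules pass over those that are not, and their reading is None.
At some moment in a run one of tin0, tin1, tin2, tin3 may be knocked a few centimetres aside while the robot is not near it.
Once in a run the grip may slacken for a moment while it holds something.
It also fails if it takes over 210 s, if anything falls off the work surface, if the arm or the gripper's body presses on something with over 40 N, if the wrist force passes 120 N, or if a joint passes its speed limit or range.

### The arm

A 6-joint arm with a two-finger parallel gripper is mounted at the origin on the work surface. World frame = base frame: x ahead of the robot, y to its left, z up, the work surface at z = 0. Lengths are in m, angles in rad, forces in N, time in s.
With the tool pointing down it reaches from about 0.375 to 0.75 m from the base axis. Payload 9 kg.
Tool frame: the origin (TCP) lies on the front face of the gripper's body, between the roots of the fingers; the fingertips stand 73 mm ahead of it and the grasp point (between the pads) lies manip.grip_point_offset ahead of it (manip.grip_point_offset is the distance from the TCP to the grasp point, in m); z points along the fingers, y is the line along which they close (so a half turn about z gives the same grasp; the last joint's range is limited). The gripper opens to 85 mm and grips with 20 to 120 N. Pads are 22 mm wide; open, the fingers measure 114 mm over their backs; the gripper's body (76 mm by 85 mm) begins 54 mm behind the grasp point. The pads swing forward as they close: fully open they stand 13 mm farther back than shut.
Start: joints at [-1.405, 0.104, 0.097, 1.564, 0, 1.353], TCP at [0.225, -0.556, 0.304] pointing down, gripper open.
Joint ranges: [-2.99, 2.99], [-0.84, 1.86], [-1.1, 1.16], [-1.84, 2.11], [-1.51, 1.56], [-3.14, 3.14]. Speed limits (rad/s): [2.22, 2.22, 2.57, 3.14, 3.14, 3.14].

### API

Orientations are given as a 3x3 rotation matrix whose columns are the frame's x, y, z axes.
In Python, from station import manip, vision, workorder gives the robot as it stands. Calls block until the motion is done:
- manip.move_to(position, orientation): joint-space move of the TCP to a pose.
- manip.move_l(position, feed=0.15, orientation=None, threshold=None): straight line of the TCP; orientation=None keeps the orientation; feed is the mean speed in m/s. With threshold (N) it stops when the force on the tool has changed by that much, and returns True; else False.
- manip.goto_joints(angles): joint-space move.
- manip.command_gripper(opening): opening from 0.0 (shut) to 1.0 (fully open); the grip force is fixed at half the most; returns when the fingers have stopped.
- manip.pause(seconds).
- manip.inverse_kinematics(position, orientation): joint angles nearest the present ones, or None.
- vision.camera(name): name is "scene" or "top" or "wrist"; returns a dict with "image" (400x640x3 uint8, red, green, blue), "range_z" (400x640 float32, m along the optical axis (not along the pixel's ray), 0 where there is no reading), "intrinsics" (3x3 intrinsics, pixels), "rvec" (rotation vector, rad) and "tvec" (3), from world to camera coordinates, as OpenCV has them. Camera axes: x right, y down, z forward; pixel columns grow to the right and rows downward; lengths in m; the calibration is good to about 2 mm. A picture is of the moment at which its call begins.
A pose or a line that the arm cannot do raises manip.MotionError and nothing moves.
- workorder.hand_in(): hands the job in; it is judged then, once.
Readings, each from a call of its own:
- manip.current_time_s(): time.
- manip.current_qpos(): joint angles.
- manip.current_qd(): joint speeds.
- manip.current_tau(): joint torques, N m.
- manip.current_tool_pos(): TCP position.
- manip.current_ee_rot(): TCP orientation.
- manip.current_force(): force on the tool from outside, world axes, zero at the start.
- manip.current_torque(): the same for the moment, N m.
- manip.current_width(): opening from 0.0 (shut) to 1.0 (fully open).
- manip.current_grasp_force(): force on a finger pad.
Only numpy, scipy, OpenCV 4.12 (cv2) and the standard library are available. Lean on these libraries where they do the work, as an engineer would, in place of code of your own. Each camera call takes 0.05 s, during which the arm holds its last target. There are 200 camera calls.

## Working session

There is one attempt and no reset: what is moved stays moved. The work goes in short steps, each a Python script; the robot and the scene stay as the last script left them, time stands still between calls to the robot, and variables do not carry over. Pictures are saved under pics/ and viewed, at most 14 in all, crops included, and the job is handed in when it is done.

```bash
ls; mkdir -p pics
cat > h.py <<'E'
import numpy as np, cv2
from station import manip, vision, workorder
def snap(name,fn=None):
    c=vision.camera(name)
    if fn: cv2.imwrite('pics/'+fn,c['image'][:,:,::-1])
    return c
def cloud(c):
    K=c['intrinsics'];R=cv2.Rodrigues(np.array(c['rvec'],float))[0];t=np.array(c['tvec'],float).ravel()
    z=c['range_z'];v,u=np.mgrid[:z.shape[0],:z.shape[1]]
    P=np.stack([(u-K[0][2])/K[0][0]*z,(v-K[1][2])/K[1][1]*z,z],-1)
    W=(P-t)@R
    W[z==0]=np.nan
    return W
def ray(c,u,v,h):
    K=np.array(c['intrinsics']);R=cv2.Rodrigues(np.array(c['rvec'],float))[0];t=np.array(c['tvec'],float).ravel()
    o=-R.T@t;d=R.T@np.linalg.solve(K,[u,v,1.]);return o+d*(h-o[2])/d[2]
E
python3 - <<'E'
from h import *
import pickle
for n in ('scene','top'):
    c=snap(n,n+'0.png');pickle.dump(c,open(n+'0.pkl','wb'))
    W=cloud(c); print(n,np.isnan(W[...,0]).mean(), -cv2.Rodrigues(np.array(c['rvec']))[0].T@np.array(c['tvec']).ravel())
print(manip.grip_point_offset,manip.current_ee_rot(),manip.current_time_s())
E
```

```text
pics
scene 0.00384375 [ 1.15363301 -0.21343404  0.86486074]
top 0.00386328125 [0.42404992 0.00449213 0.99683627]
0.0539 [[ 9.27238700e-01  3.74470778e-01 -1.70502686e-04]
 [ 3.74470722e-01 -9.27238045e-01  1.13382254e-03]
 [ 2.66486833e-04 -1.11517240e-03 -9.99999343e-01]] 0.1
```

View pics/top0.png

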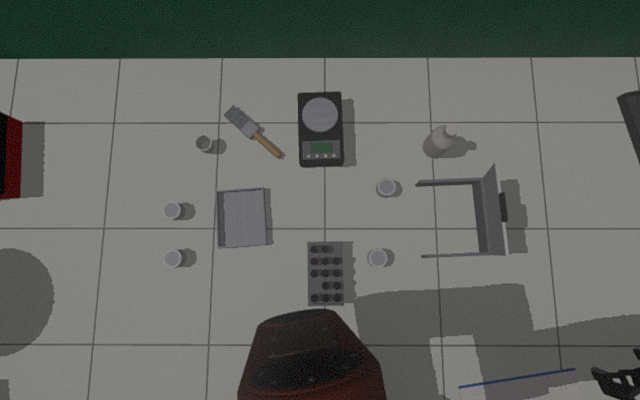

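View pics/scene0.png

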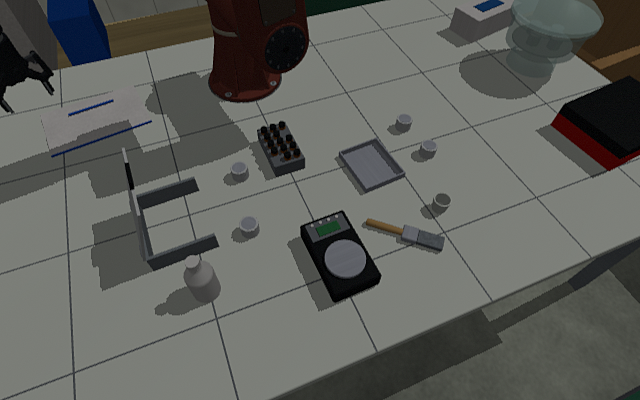

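The top view shows tins at about (174,211), (174,259), (387,187) and (377,258), the tray at (243,218), the balance at (321,130) and the rack at (325,273). The keep is around (455,215) with its lid open. The scene view agrees: 4 tins.

```bash
cat > meas.py <<'E'
from h import *
def rect(P):
    (cx,cy),(w,h),a=cv2.minAreaRect(P.astype(np.float32)); 
    return np.round([cx,cy,w,h,a],4)
def blobs(W,zl,zh,roi=None):
    m=((W[...,2]>zl)&(W[...,2]<zh)).astype(np.uint8)
    n,l,s,c=cv2.connectedComponentsWithStats(m)
    return [(s[i],c[i],W[l==i]) for i in range(1,n) if s[i][4]>25]
def tins(W):
    out=[]
    for s,c,P in blobs(W,0.031,0.045):
        r=rect(P[:,:2])
        if 0.034<r[2]<0.058 and 0.034<r[3]<0.058: out.append((r[:2],P[:,2].mean(),c))
    return out
E
python3 - <<'E'
from meas import *
import pickle
for n in('top','scene'):
    W=cloud(pickle.load(open(n+'0.pkl','rb')))
    print(n,'bench z',np.nanmedian(W[150:300,200:400,2]))
    for zl,zh in((0.012,0.03),(0.031,0.046),(0.047,0.08)):
        print(zl)
        for s,c,P in blobs(W,zl,zh):
            if s[4]>40 and abs(P[:,1]).max()<.8 and P[:,0].min()>0.2: print(c.round(),s[4],rect(P[:,:2]),np.median(P[:,2]).round(4))
E
```

```text
top bench z 0.001921863263939432
0.012
[249. 128.] 749 [7.67000e-01 1.97400e-01 2.00400e-01 4.18000e-02 4.69724e+01] 0.0197
[202. 141.] 53 [7.37700e-01 3.35500e-01 1.61000e-02 3.49000e-02 4.05665e+01] 0.0216
[429. 151.] 60 [ 7.13800e-01 -2.89600e-01  6.21000e-02  2.62000e-02  4.22045e+01] 0.0205
[321. 165.] 66 [0.6699 0.0099 0.0033 0.1144 0.6933] 0.0215
[469. 208.] 280 [ 0.5687 -0.3725  0.2462  0.1184 42.5441] 0.0214
[239. 216.] 459 [0.5296 0.2253 0.1551 0.1312 4.5627] 0.0227
[180. 213.] 42 [5.39600e-01 3.88800e-01 1.53000e-02 4.31000e-02 6.44934e+01] 0.0201
[182. 258.] 44 [4.20400e-01 3.76200e-01 1.39000e-02 4.18000e-02 8.63431e+01] 0.0201
0.031
[203. 142.] 124 [7.29700e-01 3.27800e-01 4.57000e-02 4.48000e-02 7.34008e+01] 0.0415
[429. 149.] 47 [ 7.1130e-01 -2.8530e-01  5.5100e-02  1.7400e-02  3.9252e+01] 0.0389
[322. 164.] 62 [0.6702 0.0082 0.0026 0.1158 1.592 ] 0.0396
[386. 186.] 266 [ 0.6074 -0.1635  0.0463  0.0477  3.3026] 0.0394
[438. 182.] 54 [ 6.17700e-01 -3.10600e-01  1.22800e-01  8.20000e-03  8.86639e+01] 0.0389
[479. 205.] 141 [ 0.5549 -0.4063  0.1442  0.0317 14.5698] 0.039
[... 3366 characters left out ...]
27081e+01] 0.0385
[182. 251.] 241 [ 0.6256 -0.3288  0.0048  0.1624  2.228 ] 0.0386
[208. 292.] 91 [ 0.7472 -0.2973  0.0237  0.0609 13.6083] 0.038
0.047
[281. 124.] 49 [3.24300e-01 2.80000e-02 1.56000e-02 2.19000e-02 6.60486e+01] 0.0615
[280. 141.] 256 [0.3845 0.002  0.1396 0.0234 1.4516] 0.0611
[269. 140.] 206 [ 3.66100e-01 -2.54000e-02  2.53000e-02  1.18800e-01  8.90497e+01] 0.0616
[293. 145.] 153 [0.4156 0.0294 0.0768 0.0192 0.2293] 0.0607
[165. 187.] 294 [ 0.4295 -0.3314  0.0135  0.1514  1.8799] 0.055
[340. 252.] 3890 [0.7697 0.0132 0.2004 0.1207 1.5736] 0.0592
[171. 247.] 479 [ 0.6123 -0.3499  0.1852  0.095  59.9549] 0.0555
[205. 288.] 200 [ 0.7437 -0.2981  0.0296  0.063  12.8483] 0.0653
```

```bash
cat > rob.py <<'E'
from meas import *
def rot(yaw):
    """tool down, finger line (tool y) along yaw; half turn with the smaller wrist angle chosen in best()"""
    y=np.array([np.cos(yaw),np.sin(yaw),0]);z=np.array([0,0,-1.]);return np.stack([np.cross(y,z),y,z],1)
def best(p,yaw):
    c=[]
    for k in(0,np.pi):
        q=manip.inverse_kinematics(np.array(p),rot(yaw+k))
        if q is not None:c.append((abs(q[5]),rot(yaw+k)))
    return min(c,key=lambda a:a[0])[1]
def find():
    """tins seen now, averaged over both cameras"""
    a=[t[0] for t in tins(cloud(snap('top')))];b=[t[0] for t in tins(cloud(snap('scene')))]
    out=[]
    for p in a:
        m=[q for q in b if np.hypot(*(p-q))<.015]
        out.append((p+m[0])/2 if m else p)
    out+=[q for q in b if all(np.hypot(*(p-q))>.015 for p in a)]
    return [p for p in out if np.hypot(p[0]-.730,p[1]-.328)>.03 and .3<p[0]<.8 and abs(p[1])<.6]
YAW=np.radians(4.45);TR=np.array([.529,.226])
def slot(dx,dy):
    c,s=np.cos(YAW),np.sin(YAW);return TR+[c*dx-s*dy,s*dx+c*dy]
def pick(p):
    R=best([*p,.25],YAW);manip.move_to(np.array([*p,.25]),R)
    manip.command_gripper(1.0);manip.move_l(np.array([*p,.12]),feed=.25)
    hit=manip.move_l(np.array([*p,.090]),feed=.06,threshold=8)
    manip.command_gripper(0.0);w=manip.current_width();f=manip.current_grasp_force()
    manip.move_l(np.array([*p,.27]),feed=.2)
    print('pick',p,hit,'w',round(w,3),f,'after',round(manip.current_width(),3),'t',manip.current_time_s())
    return manip.current_width()>.3
def place(p):
    R=best([*p,.27],YAW);manip.move_to(np.array([*p,.27]),R);w=manip.current_width()
    print('carried w',w,manip.current_grasp_force())
    if w<.3: return False
    manip.move_l(np.array([*p,.11]),feed=.2)
    hit=manip.move_l(np.array([*p,.0935]),feed=.03,threshold=4)
    z=manip.current_tool_pos()[2]
    manip.command_gripper(min(1,w+.1));manip.move_l(np.array([*p,.25]),feed=.25)
    print('placed',hit,z,manip.current_time_s());return True
E
python3 - <<'E'
from rob import *
import pickle
for n in('top','scene'):
    W=cloud(pickle.load(open(n+'0.pkl','rb'))).reshape(-1,3)
    m=(W[:,2]>.075)&(W[:,2]<.3)&(W[:,1]<-.33)&(W[:,1]>-.46)&(abs(W[:,0]-.526)<.09)
    P=W[m];l=np.polyfit(P[:,2],P[:,1],1)
    print(n,m.sum(),'lid angle',np.arctan2(1,l[0]),'hinge y',np.polyval(l,.055),P.max(0),P.min(0))
p=manip.current_tool_pos();print(find())
manip.move_l(np.array([p[0],p[1],.40]));manip.move_to(np.array([.45,-.05,.3]),best([.45,-.05,.3],YAW))
T=find();print(T)
t=min(T,key=lambda p:np.hypot(p[0]-.423,p[1]+.136))
if pick(t): place(slot(-.042,-.033))
E
```

```text
top 1321 lid angle 1.3230823711643944 hinge y -0.41508312416098875 [ 0.61599677 -0.36516002  0.24305946] [ 0.43602967 -0.41367976  0.07502742]
scene 435 lid angle 1.286694787482272 hinge y -0.4222282518083185 [ 0.61582511 -0.36411152  0.24232717] [ 0.43603738 -0.41860736  0.07511365]
[array([ 0.60785, -0.16285]), array([0.547 , 0.4033]), array([0.42165, 0.3935 ]), array([ 0.4224, -0.1356])]
[array([0.5467 , 0.40365]), array([0.42105, 0.39455]), array([ 0.4228, -0.1345]), array([ 0.6091, -0.1619])]
pick [ 0.4228 -0.1345] False w 0.539 61.44678711891174 after 0.541 t 6.6417
carried w 0.5415320923784072 61.394416093826294
placed True 0.09378693589339945 11.2333
```

Run:
```python
from rob import *
T=find();print(T)
t=[p for p in T if p[1]<-.05]
if t and pick(t[0]): place(slot(.042,-.033))
snap('top','top1.png');print(find())
```

```text
[array([ 0.60825, -0.16245]), array([0.4904 , 0.19095]), array([0.4218, 0.3951]), array([0.5483, 0.4042])]
pick [ 0.60825 -0.16245] False w 0.538 61.92948818206787 after 0.538 t 16.75
carried w 0.539097981237989 61.41535520553589
placed True 0.0938290110270608 21.4417
[array([0.57345, 0.19765]), array([0.4898 , 0.19135]), array([0.4215, 0.4004]), array([0.5461, 0.3762])]
```

View pics/top1.png

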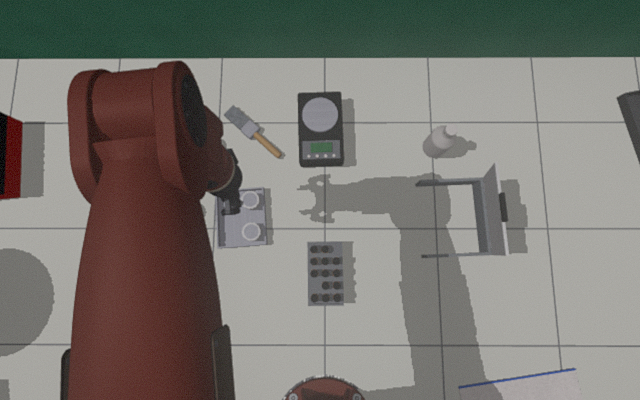

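Two tins stand in the tray at (250,200) and (252,231). One left tin now reads y = 0.376, so it was either knocked or half hidden by the arm. I'll move the arm aside and look again.

```bash
cat > nxt.py <<'E'
from rob import *
import sys
def go(dx,dy):
    manip.move_to(np.array([.45,.05,.3]),best([.45,.05,.3],YAW))
    T=find();print(T)
    t=[p for p in T if p[1]>.3]
    if t:
        t=max(t,key=lambda p:p[1])
        if pick(t): return place(slot(dx,dy))
E
python3 - <<'E'
from nxt import *
go(-.042,.022)
manip.move_to(np.array([.45,.05,.3]),best([.45,.05,.3],YAW))
snap('top','top2.png');print(find())
E
```

```text
[array([0.54605, 0.3753 ]), array([0.42085, 0.3943 ]), array([0.4908, 0.1913]), array([0.574 , 0.1976])]
pick [0.42085 0.3943 ] False w 0.538 61.81547284126282 after 0.535 t 29.4333
carried w 0.5412395230386593 61.576266288757324
placed True 0.09381221092222417 32.6417
[array([0.5463 , 0.37555]), array([0.5742, 0.1978])]
```

View pics/top2.png

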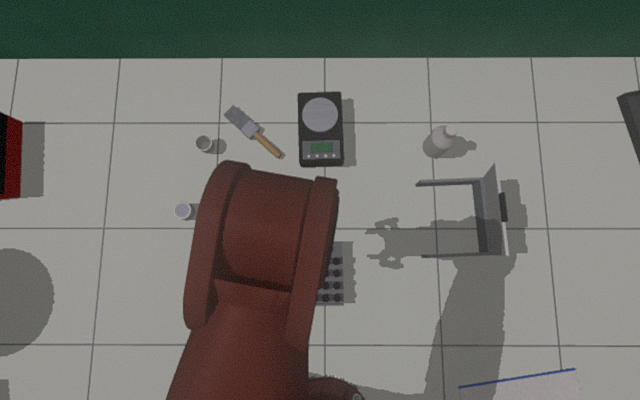

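The last left tin was knocked and now stands at pixel (183,211), about y = 0.375. It is upright and clear of the tray.

Run:
```python
from nxt import *
import pickle
go(.042,.022)
manip.move_to(np.array([.45,-.15,.33]),best([.45,-.15,.33],YAW))
c=snap('top');pickle.dump(c,open('top3.pkl','wb'));W=cloud(c)
cv2.imwrite('pics/top3.png',cv2.resize(c['image'][150:300,150:350,::-1],None,fx=3,fy=3))
s=snap('scene');pickle.dump(s,open('scene3.pkl','wb'))
for V in(W,cloud(s)):
    P=V.reshape(-1,3);m=(P[:,2]>.013)&(P[:,2]<.06)&(abs(P[:,0]-.53)<.11)&(abs(P[:,1]-.22)<.1);print(rect(P[m][:,:2]))
    for x,cc,P in blobs(V,.031,.047):
        if P[:,1].min()>.1: print(rect(P[:,:2]),np.median(P[:,2]))
print(manip.current_time_s())
```

```text
[array([0.54625, 0.3759 ]), array([0.5737, 0.1981])]
pick [0.54625 0.3759 ] False w 0.541 62.10196852684021 after 0.539 t 40.8833
carried w 0.5377347403036435 61.658692359924316
placed True 0.09385733258161655 43.9667
[0.5297 0.2253 0.1553 0.1311 4.4625]
[6.95100e-01 8.49900e-01 2.99000e-02 2.21900e-01 8.87541e+01] 0.03885356680185709
[7.29500e-01 3.27400e-01 4.52000e-02 4.59000e-02 8.73298e+01] 0.041552836431192015
[ 0.5727  0.1967  0.0476  0.0462 45.4314] 0.04252502186578568
[5.69400e-01 2.50300e-01 4.66000e-02 4.69000e-02 6.35772e+01] 0.04269838659818086
[0.4876 0.2174 0.0471 0.1004 4.8172] 0.042608754932066006
[0.5295 0.2257 0.1587 0.1334 4.6317]
[ 0.0362  0.9674  0.1209  0.2204 10.9539] 0.03862389492145351
[ 0.2902  1.4488  0.1462  0.0655 63.808 ] 0.039514014482696105
[ 0.3257  0.964   0.1563  0.0757 34.8172] 0.03857066503570873
[ 0.7115  0.8609  0.2394  0.0914 28.6527] 0.03911286412896472
[0.4875 0.218  0.0498 0.1004 5.141 ] 0.04215629779460383
[0.5725 0.2253 0.0501 0.104  5.3343] 0.04199035831449256
[0.729  0.329  0.0462 0.0466 2.9594] 0.039831108363176146
46.075
```

View pics/top3.png

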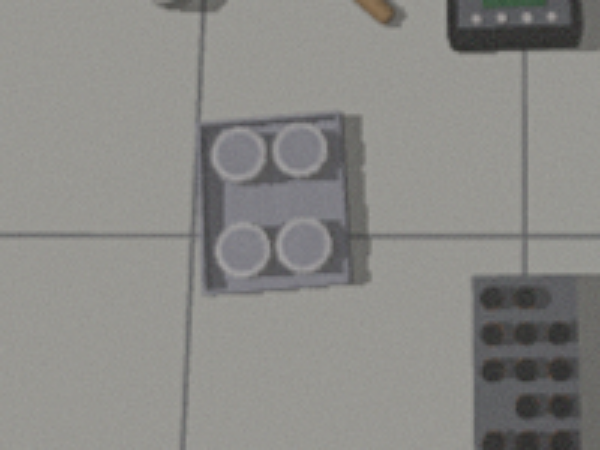

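All four tins stand in the tray: (238,154), (300,150), (243,249) and (303,244) in the crop. The 36 mm lane between them is free for a finger. Next I grip the tray's rear (+y) wall in that lane.

```bash
cat > push.py <<'E'
from rob import *
T0=np.array([.5296,.2255]);Y0=np.radians(4.5);H=.0625
def wall(c,yaw,z): # TCP for tray centre c
    return np.array([c[0]-np.sin(yaw)*H,c[1]+np.cos(yaw)*H,z])
KY=np.radians(2.1);KO=np.array([.526,-.3335])
def kp(x,y=0): return KO+x*np.array([np.sin(KY),-np.cos(KY)])+y*np.array([np.cos(KY),np.sin(KY)])
E
python3 - <<'E'
from push import *
p=wall(T0,Y0,.25);R=best(p,Y0+np.pi/2)
manip.move_to(np.array([.47,.1,.33]),best([.47,.1,.33],Y0+np.pi/2))
manip.move_to(p,R);manip.command_gripper(.5)
manip.move_l(wall(T0,Y0,.12),feed=.2)
print(manip.move_l(wall(T0,Y0,.0815),feed=.05,threshold=6),manip.current_tool_pos())
f0=manip.current_force();manip.command_gripper(0.);f1=manip.current_force()
print(f0,f1,manip.current_width(),manip.current_grasp_force(),manip.current_qpos())
c=snap('wrist','wr1.png');s=snap('scene');cv2.imwrite('pics/sc1.png',cv2.resize(s['image'][80:240,280:480,::-1],None,fx=4,fy=3.75))
# feasibility of the whole path
for c,y in(((.566,.145),KY),((.566,-.125),KY),(kp(-150e-3),KY),(kp(.012),KY)):
    q=manip.inverse_kinematics(wall(c,y,.0815),R@cv2.Rodrigues(np.array([0,0,Y0-y]))[0]);print(None if q is None else np.round(q,2))
E
```

```text
False [0.5248847  0.28788554 0.08180916]
[ 0.50879833  0.26921698 -0.29505642] [-1.05439015  1.46128081  3.48689223] 0.022880816327358583 60.35758316516876 [ 2.83596883e-01  1.81567810e-01 -2.26090664e-01  1.16243220e+00
  3.63694737e-04  2.04874716e-01]
[ 0.14  0.19 -0.22  1.16  0.    0.1 ]
[-0.34  0.09 -0.33  1.15  0.   -0.38]
[-0.48 -0.02 -0.43  1.15  0.   -0.51]
[-0.71  0.17 -0.24  1.16  0.   -0.75]
```

View pics/sc1.png

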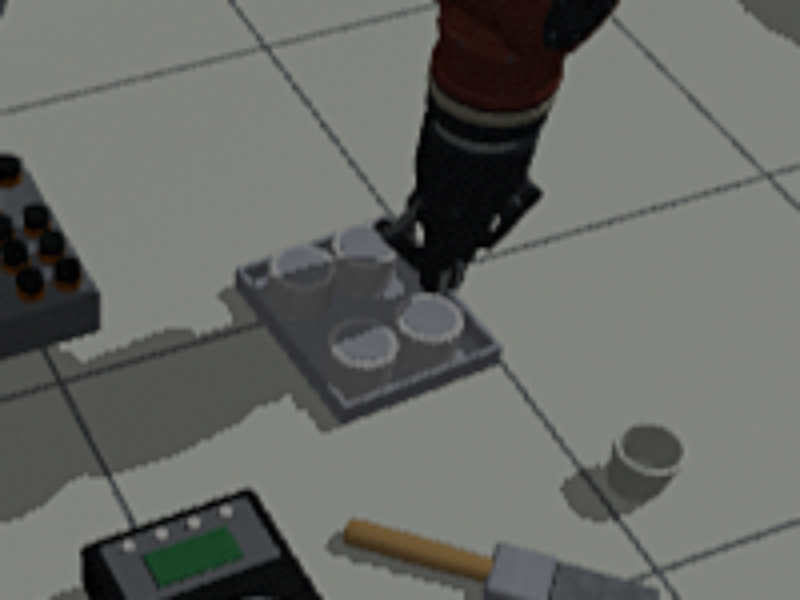

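The rear wall is gripped, the tray is flat, and the tool presses it down by about 3.5 N. Rack and balance are clear. I'll push to the gap entry, check, and go on.

```bash
cat >> push.py <<'E'
def Rk(yaw):
    return best(manip.current_tool_pos(),yaw+np.pi/2)
def trayrect(y0,y1):
    for n in('top','scene'):
        P=cloud(snap(n)).reshape(-1,3);m=(P[:,2]>.013)&(P[:,2]<.026)&(abs(P[:,0]-.55)<.112)&(P[:,1]>y0)&(P[:,1]<y1)
        Q=P[m];print(n,m.sum(),Q[:,:2].min(0).round(4),Q[:,:2].max(0).round(4),rect(Q[:,:2]))
E
python3 - <<'E'
from push import *
Z=.0815
def go(c,y,feed):
    manip.move_l(wall(c,y,Z),feed=feed,orientation=Rk(y))
    print(np.round(manip.current_tool_pos(),4),np.round(manip.current_force(),1),round(manip.current_width(),3),manip.current_time_s())
go((.566,.145),KY,.05)
trayrect(.06,.2)
snap('top','top4.png')
E
```

```text
[0.5633 0.209  0.0819] [-4.5  9.9  7.7] 0.027 52.3833
top 307 [0.4857 0.0792] [0.6438 0.1999] [0.5646 0.1414 0.1552 0.1209 1.46  ]
scene 493 [0.4827 0.0802] [0.644  0.1999] [0.5633 0.1418 0.1588 0.1199 1.3761]
```

View pics/top4.png

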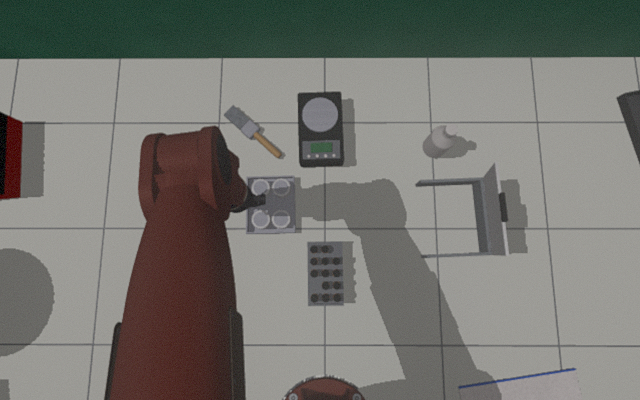

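The tray is aligned with the gap. It spans columns 247–295; the rack is at 308–343 × 241 and the balance's lower edge is at row 166, leaving about 20 mm each side. I'll carry on through.

Run:
```python
from push import *
Z=.0815
def go(c,y,feed,th=None):
    r=manip.move_l(wall(c,y,Z),feed=feed,orientation=Rk(y),threshold=th)
    print(r,np.round(manip.current_tool_pos(),4),np.round(manip.current_force(),1),round(manip.current_width(),3),manip.current_time_s())
    return r
if not go((.567,-.13),KY,.06,20):
    trayrect(-.22,-.02)
    go(kp(-.148),KY,.05,20)
trayrect(-.26,-.07)
snap('top','top5.png')
```

```text
False [ 0.5649 -0.0657  0.0819] [-0.1 12.1  8.5] 0.026 57.2667
top 65 [ 0.4906 -0.1964] [ 0.56   -0.1667] [ 5.20400e-01 -1.92300e-01  2.74000e-02  7.42000e-02  6.85732e+01]
scene 553 [ 0.4875 -0.1945] [ 0.6465 -0.049 ] [ 0.5657 -0.1206  0.1593  0.1426  2.1283]
False [ 0.5192 -0.1226  0.0819] [5.7 6.  2.6] 0.025 58.9667Traceback (most recent call last):
  File "<stdin>", line 10, in <module>
  File "push.py", line 12, in trayrect
    Q=P[m];print(n,m.sum(),Q[:,:2].min(0).round(4),Q[:,:2].max(0).round(4),rect(Q[:,:2]))
                           ~~~~~~~~~~~^^^
    return umr_minimum(a, axis, None, out, keepdims, initial, where)
ValueError: zero-size array to reduction operation minimum which has no identity
```

Run:
```python
from push import *
s=snap('scene');P=cloud(s).reshape(-1,3)
m=(P[:,2]>.013)&(P[:,2]<.026)&(abs(P[:,0]-.53)<.1)&(P[:,1]>-.251)&(P[:,1]<-.125);print(rect(P[m][:,:2]))
m=(P[:,2]>.03)&(P[:,2]<.053)&(abs(P[:,0]-.53)<.12)&(P[:,1]>-.40)&(P[:,1]<-.3)
Q=P[m]
for a,b in((.42,.48),(.58,.64)):
    k=Q[(Q[:,0]>a)&(Q[:,0]<b)];print(len(k),np.median(k,0),np.degrees(np.arctan(np.polyfit(k[:,1],k[:,0],1)[0])))
cv2.imwrite('pics/sc2.png',cv2.resize(s['image'][110:290,90:310,::-1],None,fx=3.4,fy=3.3))
```

```text
[ 0.5326 -0.1879  0.1809  0.1249  0.4181]
233 [ 0.43345683 -0.35037171  0.04175066] -2.496999420905658
240 [ 0.6264735  -0.35142158  0.04193301] -2.196743214595383
```

View pics/sc2.png

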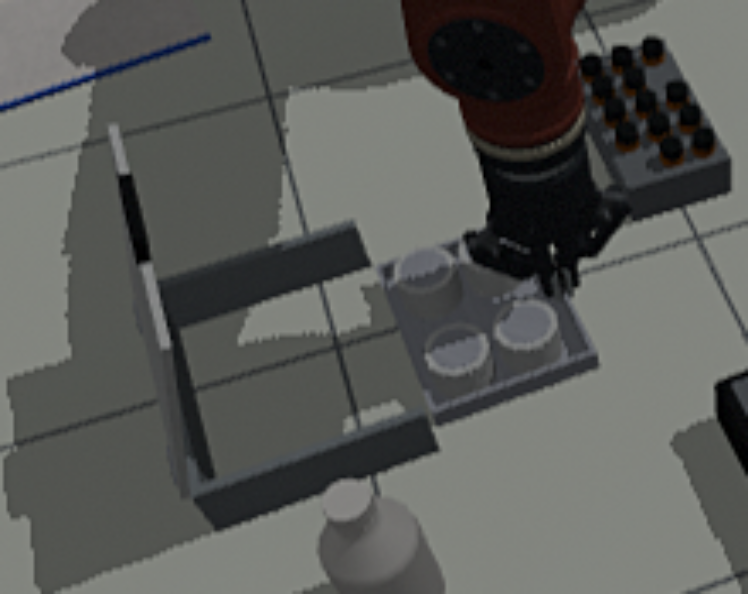

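The tray stands square at the mouth, between the side walls, with the robot clear of the wash bottle. I push it in until it touches the back wall.

Run:
```python
from push import *
Z=.0815
KY=np.radians(2.3)
def go(c,y,feed,th=None):
    r=manip.move_l(wall(c,y,Z),feed=feed,orientation=Rk(y),threshold=th)
    print(r,np.round(manip.current_tool_pos(),4),np.round(manip.current_force(),1),round(manip.current_width(),3),manip.current_time_s())
    return r
if not go(kp(-.02),KY,.05,20): go(kp(.022),KY,.02,20)
s=snap('scene')
cv2.imwrite('pics/sc3.png',cv2.resize(s['image'][110:290,90:310,::-1],None,fx=3.4,fy=3.3))
```

```text
False [ 0.5229 -0.2487  0.0819] [-0.2 14.8 12.4] 0.025 61.775
True [ 0.5241 -0.2809  0.082 ] [0.1 2.2 5.7] 0.026 63.325
```

View pics/sc3.png

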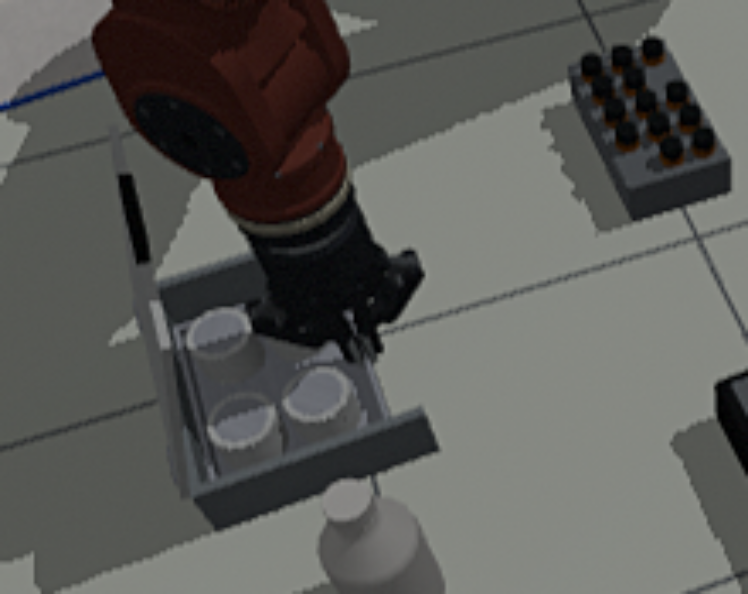

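The tray is home: contact came at wall y = −0.281, just as predicted. I release, then push the rear wall's outside gently at its middle to seat it flush.

Run:
```python
from push import *
KY=np.radians(2.3)
manip.command_gripper(.3);p=manip.current_tool_pos()
manip.move_l(np.array([p[0],p[1],.17]),feed=.1)
d=np.array([np.sin(KY),-np.cos(KY)]);e=KO+d*-.055+d*-.04   # 40 mm before the rear face
R=best([*e,.17],KY);manip.move_to(np.array([*e,.17]),R);manip.command_gripper(0.)
manip.move_l(np.array([*e,.0795]),feed=.1)
g=e+d*.040
print(manip.move_l(np.array([*g,.0795]),feed=.02,threshold=14),manip.current_tool_pos(),manip.current_force(),(manip.current_tool_pos()[:2]-KO)@d)
q=manip.current_tool_pos()[:2]-d*.03
manip.move_l(np.array([*q,.0795]),feed=.1);manip.move_l(np.array([*q,.33]),feed=.2)
manip.move_to(np.array([.45,-.02,.35]),best([.45,-.02,.35],KY))
c=snap('top');cv2.imwrite('pics/top6.png',cv2.resize(c['image'][140:280,380:540,::-1],None,fx=4,fy=4))
W=cloud(c).reshape(-1,3);m=(W[:,2]>.013)&(W[:,2]<.05)&(abs(W[:,0]-.526)<.085)&(W[:,1]>-.40)&(W[:,1]<-.2)
P=W[m];print(rect(P[:,:2]),P[:,2].max());
for a in(.47,.5,.55,.58):
    k=(abs(P[:,0]-a)<.012)&(P[:,2]<.026);print(a,P[k,1].max())
h=P[P[:,2]>.033];print(h[:,2].min(),h[:,2].mean(),manip.current_time_s())
```

```text
True [ 0.52308647 -0.26732612  0.07906432] [-0.78791364  0.472118    0.20634401] -0.06623749727525409
[ 0.526  -0.3528  0.0917  0.1552 89.6463] 0.04832022846065149
0.47 -0.31233996643884987
0.5 -0.35342256697655655
0.55 -0.3505000011789154
0.58 -0.349795178370546
0.03302546810000352 0.04188591433913603 71.825
```

View pics/top6.png

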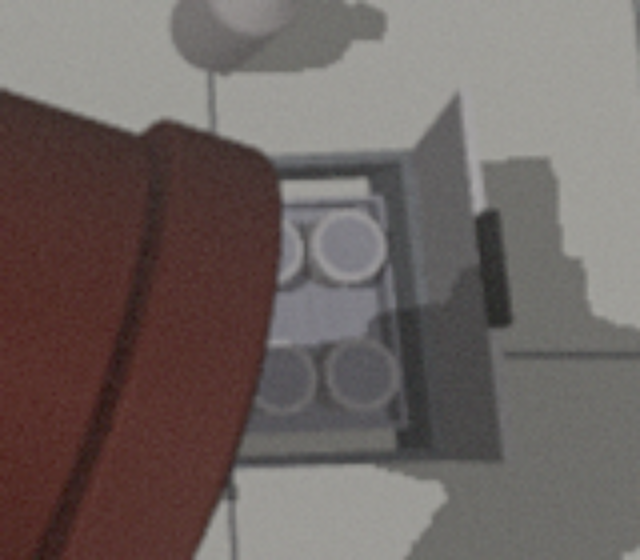

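All four tins are upright and the tray is home: its rear face reads −55 mm, as it should. Now the lid, pushed from behind along its arc with closed fingertips.

```bash
cat > lid.py <<'E'
from push import *
KY=np.radians(2.2);d=np.array([np.sin(KY),-np.cos(KY)])
r,t,TIP=.158,.006,.073
def tcp(phi,off=0.,r=r):
    kx=.083-r*np.cos(phi)+t*np.sin(phi)+.011+off;z=.055+r*np.sin(phi)+t*np.cos(phi)
    return np.array([*(KO+d*kx),z+TIP])
E
python3 - <<'E'
from lid import *
a=tcp(1.3,.03);up=a.copy();up[2]=.375
R=best(up,KY)
for p in(up,a,tcp(1.0),tcp(.5),tcp(0)):
    q=manip.inverse_kinematics(p,R);print(p.round(3),None if q is None else np.round(q,2))
m=np.array([.45,-.02,.42])
manip.move_l(m,feed=.15);manip.move_to(up,R);manip.move_l(a,feed=.1)
print(manip.move_l(tcp(1.3,-.02),feed=.03,threshold=2.0),manip.current_tool_pos(),manip.current_force(),((manip.current_tool_pos()[:2]-KO)@d)-.011,manip.current_time_s())
s=snap('scene');cv2.imwrite('pics/sc4.png',cv2.resize(s['image'][90:290,70:310,::-1],None,fx=3.2,fy=3))
E
```

```text
[ 0.529 -0.421  0.375] [-0.86  0.39  0.56  1.74  0.    0.67]
[ 0.529 -0.421  0.282] [-0.86  0.34  0.33  1.56  0.    0.67]
[ 0.527 -0.347  0.264] [-0.79  0.19  0.12  1.5   0.    0.74]
[ 0.524 -0.292  0.209] [-0.73  0.11 -0.07  1.39  0.    0.81]
[ 0.524 -0.27   0.134] [-0.7   0.11 -0.21  1.25  0.    0.84]
True [ 0.52810236 -0.38813211  0.28143774] [-0.01678247  0.53805857 -0.37253483] 0.043672542367849204 76.1
```

View pics/sc4.png

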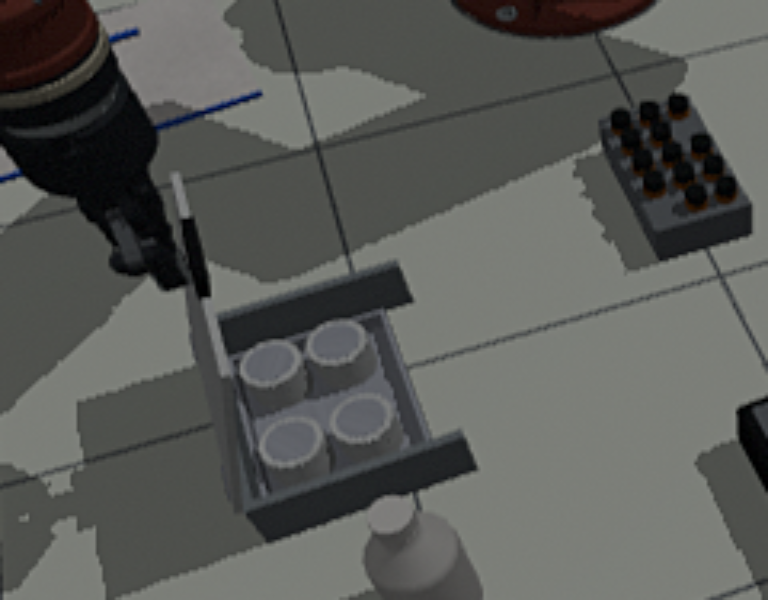

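The closed fingers sit behind the lid at about (175,275), touching it. The four tins and the tray are home in the keep. Lowering.

Run:
```python
from lid import *
fs=[]
for phi in np.arange(1.24,0.09,-.08):
    manip.move_l(tcp(phi),feed=.04);f=manip.current_force();fs.append((round(phi,2),*np.round(f,1)))
    if np.linalg.norm(f)>20: print('stop');break
else:
    h=manip.move_l(tcp(-.03),feed=.015,threshold=6);print(h,manip.current_tool_pos(),tcp(0),manip.current_force())
    manip.pause(.3)
    p=manip.current_tool_pos();manip.move_l(p+[0,0,.12],feed=.1);manip.move_to(np.array([.45,-.02,.4]),best([.45,-.02,.4],KY))
print(fs,manip.current_time_s())
for n in('scene','top'):
    s=snap(n);P=cloud(s).reshape(-1,3)
    m=(P[:,2]>.05)&(P[:,2]<.08)&(abs(P[:,0]-.526)<.09)&(P[:,1]>-.405)&(P[:,1]<-.26);Q=P[m]
    if m.sum()>50: print(n,m.sum(),np.median(Q[:,2]),np.polyfit(Q[:,1],Q[:,2],1))
    cv2.imwrite('pics/%s7.png'%n,s['image'][:,:,::-1])
```

```text
True [ 0.52363574 -0.26986912  0.13366472] [ 0.52354318 -0.26954717  0.134     ] [-0.35843362  1.32576976  5.65585834]
[(np.float64(1.24), np.float64(0.1), np.float64(0.2), np.float64(0.2)), (np.float64(1.16), np.float64(-0.3), np.float64(-1.0), np.float64(-0.1)), (np.float64(1.08), np.float64(-0.1), np.float64(0.4), np.float64(-0.6)), (np.float64(1.0), np.float64(0.4), np.float64(-0.2), np.float64(-0.6)), (np.float64(0.92), np.float64(-0.0), np.float64(0.6), np.float64(-0.1)), (np.float64(0.84), np.float64(0.1), np.float64(-0.5), np.float64(-0.5)), (np.float64(0.76), np.float64(1.3), np.float64(0.2), np.float64(1.0)), (np.float64(0.68), np.float64(0.9), np.float64(0.7), np.float64(0.2)), (np.float64(0.6), np.float64(0.0), np.float64(0.5), np.float64(0.1)), (np.float64(0.52), np.float64(-0.1), np.float64(-0.1), np.float64(0.2)), (np.float64(0.44), np.float64(-0.3), np.float64(0.1), np.float64(0.2)), (np.float64(0.36), np.float64(-0.2), np.float64(-0.0), np.float64(0.1)), (np.float64(0.28), np.float64(-0.1), np.float64(-0.1), np.float64(0.3)), (np.float64(0.2), np.float64(0.3), np.float64(-0.6), np.float64(0.0)), (np.float64(0.12), np.float64(0.5), np.float64(0.9), np.float64(-0.4))] 86.9917
scene 3572 0.062277510939306696 [-0.00049636  0.06214569]
top 327 0.061833622478441846 [-0.01682677  0.05531675]
```

View pics/scene7.png

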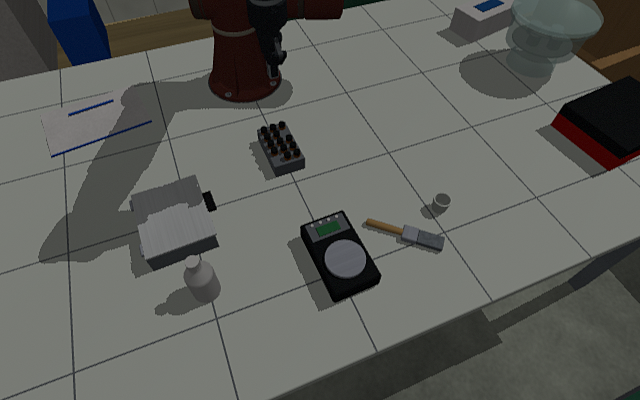

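The lid lies level on the keep at about (175,220): plate top 62 mm with no slope. The wash bottle, brush, crucible, balance and rack are all where they were.

```bash
python3 -c "
from station import workorder
print(workorder.hand_in())"
```

```text
the job is handed in; nothing more can be done
None
```

I handed the job in at about 87 s: all four tins are upright in the tray, the tray is home against the keep's back wall, and the lid is closed and level; the hand-in gave no verdict.

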